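Lock down the purple lotion dispenser

ROBOT

A 7-joint arm with a two-finger parallel gripper is mounted at the origin on the work surface. World frame = base frame: x ahead of the robot, y to its left, z up, the work surface at z = 0. Lengths are in m, angles in degrees, forces in N, time in s.
With the tool pointing down it reaches from about 0.425 to 0.875 m from the base axis. Payload 4.7 kg.
Tool frame: the origin (TCP) lies on the mounting face of the last link; the fingertips stand 182 mm ahead of it and the grasp point (between the pads) lies 164 mm ahead of it; z points along the fingers, y is the line along which they close (so a half turn about z gives the same grasp; the last joint's range is limited). The gripper opens to 87 mm and grips with 3 to 60 N. Pads are 19 mm wide; open, the fingers measure 117 mm over their backs; the gripper's body (75 mm by 190 mm) begins 51 mm behind the grasp point.
Start: joints at [66.641, 18.392, -4.016, 83.108, 1.295, 78.541, -3.26], TCP at [0.266, -0.593, 0.405] pointing down, gripper open.
Joint ranges: [-163.93, 163.93], [-17.29, 119.83], [-79.2, 71.16], [3.27, 140.29], [-89.18, 269.18], [5.43, 117.66], [-154.24, 154.24]. Speed limits (degrees/s): [147.25, 147.25, 180, 180, 180, 180, 180].

INTERFACE

Orientations are given as [roll, pitch, yaw] about the fixed x, y, z axes, in that order (R = Rz(yaw) Ry(pitch) Rx(roll)).
In Python, from cell import env gives the robot as it stands.
- The arm moves only by the tool servo_tool, never from a script. Its argument "plan" is a list of rows, each an object with "xyz": the shift along the tool's x, y, z in cm, a list of three; "twist": the turn, a rotation vector about the tool's x, y, z in degrees, a list of three; "jaw": the closure, from 0 (fully open) to 1 (shut). In form: [{"xyz": [x, y, z], "twist": [wx, wy, wz], "jaw": jaw}, ...]. A call has 1 to 10 rows; each row is the pose to reach, as a shift and turn from the pose commanded when the call began, along the tool's axes at that moment; what a row does not reach only later rows make up. A row lasts 1/12 s, in which the tool goes at most 41.7 mm and 7.16 degrees, less where a joint would pass 70% of its speed; a pose out of reach is approached as far as the arm can. A call with a gripper value outside its range is refused whole. The fingers move at their own pace and stop on an object; "newtons" is the grip in N (left out, the last holds). Time passes only in rows, so rows that repeat a pose let the fingers close. It gives the time, the measured TCP pose, the force, the opening and the grip force at its end, in the units of the state.
- env.get_obs(): the state, without advancing time (a new reading comes with each control period).
- env.read_camera(name): name is "scene" or "top"; returns a dict with "img" (420x560x3 uint8, red, green, blue), "camera_matrix" (3x3 intrinsics, pixels), "k1" (the pictures are not rectified: a ray, as slopes to the right and down, at radius r is drawn at 1 + k1 r^2 times it, then the intrinsics apply), "R" (3x3) and "t" (3): a world point X has camera coordinates R X + t. Camera axes: x right, y down, z forward; pixel columns grow to the right and rows downward; lengths in m; the calibration is good to about 2 mm. A picture is of the moment at which its call begins. There is no depth.
- env.sign_off(): hands the job in; it is judged then, once.
The state is a dict: "time_s": time; "qpos": joint angles; "joint_velocities": joint speeds; "effort": joint torques, N m; "tool_pos": TCP position; "tool_rot": TCP orientation; "force": force on the tool from outside, world axes, zero at the start; "wrist_torque": the same for the moment, N m; "grip_width": finger opening in m; "grasp_force": force on a finger pad.
Only numpy, scipy, OpenCV 4.12 (cv2) and the standard library are available. Lean on these libraries where they do the work, as an engineer would, in place of code of your own. Each camera call takes 0.05 s, during which the arm holds its last target. There are 200 camera calls.

TASK

Lock the purple lotion dispenser for the night: press its sprung plunger down into the body and, keeping it down, slide its yellow lock bolt fully home under the steel staple, so that the plunger stays down when you let go. Do not press the orange dispenser's plunger.

Things in the scene. Friction and masses are not known exactly. Their poses are not given: they have to be found in the camera images.
- purple_dispenser: Purple lotion dispenser fixed to the counter: a block 96 (x) x 150 (y) x 110 mm high, cream panels front and back, steel spout on its -x face. Origin: centre of its underside, on the counter; z up; turned by some yaw. On top, its centre 20 mm towards -y, stands a dark grey plunger, 64 (x) x 96 (y) mm, flat top 136 mm above the counter when up.
- purple_fin (a point): Middle of the thumb fin of the purple dispenser's yellow lock bolt, at half its height. The bolt lies on the plunger and goes up and down with it: a bar 22 (x) x 82 (y) x 6 mm with an upright fin 14 mm thick in x, 32 long in y, 24 high. Unpressed and unslid: x 0, y -34, z 154 mm in the body's frame. Site axes = body axes. Gripped across x, the fin works plunger and bolt together.
- purple_staple (a point): Middle of the steel staple's crossbar, fixed on the purple body at x 0, y 43, z 138 mm in its frame. The bridge is 48 mm wide (x), 10 mm deep (y), its crossbar 12 mm high with the underside 132 mm above the counter. The yellow bar's tip slides to +y beneath it.
- purple_plunger (a joint): Travel of the purple plunger straight down, m: 0 = up, 0.016 = fully pressed. Spring: 6 N at the top, 11 N fully pressed; let go unlocked, it springs up. The yellow bar passes under the staple only while this is above 0.010; locked and let go, the plunger rises until the bar meets the staple and rests at about 0.010.
- purple_bolt (a joint): Travel of the purple dispenser's yellow bolt towards the body's +y, m: 0 = back (unlocked), 0.024 = fully home at its stop. It starts at 0 to 0.005; at 0.008 its tip reaches the staple. It slides with about 1 N of friction and stays where it is left.
- orange_plunger (a joint): Travel of the plunger of the other dispenser, the same but with an orange body, m: 0 = up, 0.016 = fully pressed. To be left up.

How it is judged:
By the outcome, as a careful person would: the job done as asked, in the order asked, and still so for the second after the job is handed in, with the robot touching nothing.
It also fails if it takes over 29 s, if anything falls off the work surface, if the arm or the gripper's body presses on something with over 40 N, if the wrist force passes 120 N, or if a joint passes its speed limit or range.

## Working session

There is one attempt and no reset: what is moved stays moved. The work goes in short steps, Python scripts to look and compute and a tool call to move; the robot and the scene stay as the last step left them, time stands still between calls to the robot, and variables do not carry over. Pictures are saved under pics/ and viewed, at most 10 in all, crops included, and the job is handed in when it is done.

Besides the shell and the picture viewer there is one more tool, called after "Call:" as name([rows], argument=value, ...), one row to a line, values as JSON. servo_tool: Moves the arm, as the interface text tells. Its arguments: {"type":"object","properties":{"plan":{"type":"array","items":{"type":"object","properties":{"xyz":{"type":"array","items":{"type":"number"}},"twist":{"type":"array","items":{"type":"number"}},"jaw":{"type":"number"}}}},"newtons":{"type":"number"}},"required":["plan"]}

```bash
mkdir -p pics; ls
python3 - <<'E'
from cell import env
import cv2,numpy as np
o=env.get_obs();print({k:np.round(v,4).tolist() for k,v in o.items()})
for n in("scene","top"):
    c=env.read_camera(n);cv2.imwrite(f"pics/{n}0.png",c["img"][:,:,::-1]);print(n,c["camera_matrix"].tolist(),c["k1"],np.round(c["R"],3).tolist(),c["t"])
a=[cv2.imread(f"pics/{n}0.png") for n in("scene","top")]
E
```

```text
pics
{'time_s': 0.0, 'qpos': [66.6396, 18.4385, -4.0146, 83.174, 1.2941, 78.5405, -3.2608], 'joint_velocities': [-0.0104, -0.0048, 0.0245, -0.0778, 0.0469, -0.0702, 0.0677], 'effort': [-0.0, -49.1291, -0.4041, -31.2536, -0.0639, 0.0437, 0.0002], 'tool_pos': [0.266, -0.5929, 0.4037], 'tool_rot': [-179.8921, 0.0052, 24.1684], 'force': [-0.2087, -0.135, -0.4753], 'wrist_torque': [0.0052, -0.0033, -0.02], 'grasp_force': 0.0, 'grip_width': 0.0874}
scene [[381.45916668437343, 0.0, 281.11601427567905], [0.0, 381.45916668437343, 206.12796354161188], [0.0, 0.0, 1.0]] -0.06401112440400368 [[-0.632, 0.775, -0.004], [0.661, 0.537, -0.524], [-0.404, -0.334, -0.852]] [ 0.35475734 -0.28817334  1.07833515]
top [[467.3492211782286, 0.0, 282.85326143691174], [0.0, 467.3492211782286, 210.52593879701465], [0.0, 0.0, 1.0]] -0.08654549427322407 [[-0.005, -1.0, -0.002], [-0.993, 0.005, -0.121], [0.121, 0.002, -0.993]] [-0.00911568  0.56468009  0.90786215]
```

View pics/scene0.png

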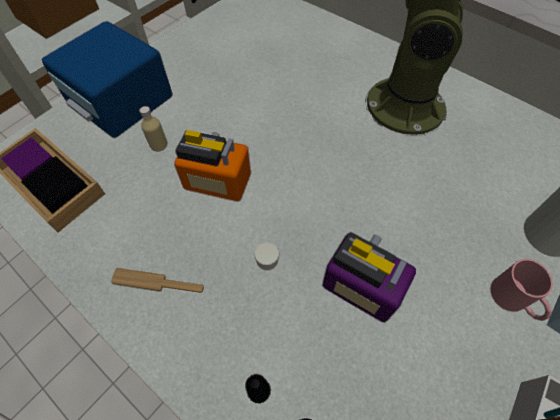

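View pics/top0.png

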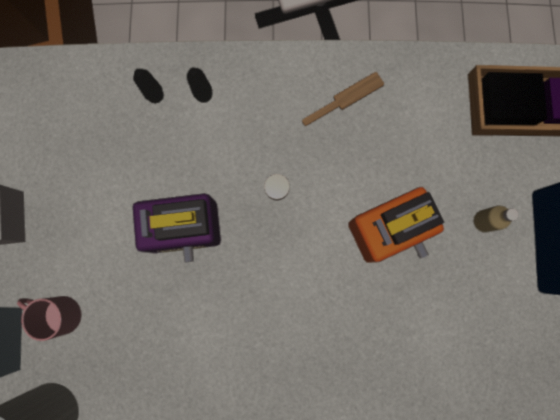

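The scene view shows the purple dispenser at about (370,275), with its staple to the right. In the top view it is at about (175,222), with the staple at (144,222) and the spout at (188,254). The orange one is well clear at about (398,222).

```bash
cat > h.py <<'E'
import cv2,numpy as np
from cell import env
def ray(c,uv):
    K=c["camera_matrix"];d=np.array([(uv[0]-K[0,2])/K[0,0],(uv[1]-K[1,2])/K[1,1]]);s=d.copy()
    for _ in range(20): s=d/(1+c["k1"]*(s@s))
    return -c["R"].T@c["t"], c["R"].T@np.array([*s,1])
def onz(c,uv,z):
    o,d=ray(c,uv);return o+d*(z-o[2])/d[2]
def pix(c,X):
    p=c["R"]@X+c["t"];s=p[:2]/p[2];s=s*(1+c["k1"]*(s@s));return c["camera_matrix"][:2,:2]@s+c["camera_matrix"][:2,2]
E
python3 - <<'E'
from h import *
for n,(x0,y0,x1,y1) in dict(top=(125,180,225,270),scene=(315,225,425,325)).items():
    c=env.read_camera(n);im=c["img"];np.savez(f"{n}.npz",**c)
    cv2.imwrite(f"pics/{n}c.png",cv2.resize(im[y0:y1,x0:x1,::-1],None,fx=6,fy=6,interpolation=cv2.INTER_CUBIC))
    h=cv2.cvtColor(im,cv2.COLOR_RGB2HSV)
    for nm,lo,hi in(("yel",(20,150,60),(35,255,255)),("pur",(130,80,20),(160,255,255))):
        m=cv2.inRange(h,lo,hi);k=np.zeros_like(m);k[y0:y1,x0:x1]=m[y0:y1,x0:x1]
        p=cv2.findNonZero(k);print(n,nm,len(p),cv2.minAreaRect(p),cv2.boxPoints(cv2.minAreaRect(p)).round(1).tolist())
E
```

```text
top yel 535 ((172.4869842529297, 219.37977600097656), (12.252931594848633, 45.2767333984375), 83.82982635498047) [[149.3000030517578, 215.6999969482422], [194.3000030517578, 210.89999389648438], [195.6999969482422, 223.0], [150.60000610351562, 227.89999389648438]]
top pur 1547 ((173.04888916015625, 222.5904998779297), (49.63224411010742, 78.51752471923828), 83.41805267333984) [[131.1999969482422, 202.39999389648438], [209.1999969482422, 193.39999389648438], [214.89999389648438, 242.6999969482422], [136.89999389648438, 251.6999969482422]]
scene yel 630 ((371.95025634765625, 255.89645385742188), (47.47534942626953, 16.058774948120117), 30.65066909790039) [[347.3999938964844, 250.6999969482422], [355.6000061035156, 236.89999389648438], [396.5, 261.1000061035156], [388.29998779296875, 274.8999938964844]]
scene pur 2262 ((366.9000244140625, 278.20001220703125), (82.28730010986328, 63.05711364746094), 26.56505012512207) [[316.0, 288.0], [344.20001220703125, 231.60000610351562], [417.79998779296875, 268.3999938964844], [389.6000061035156, 324.79998779296875]]
```

View pics/topc.png

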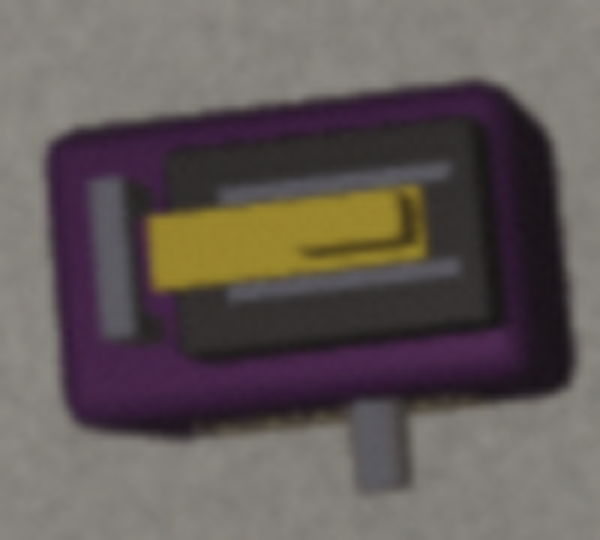

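View pics/scenec.png

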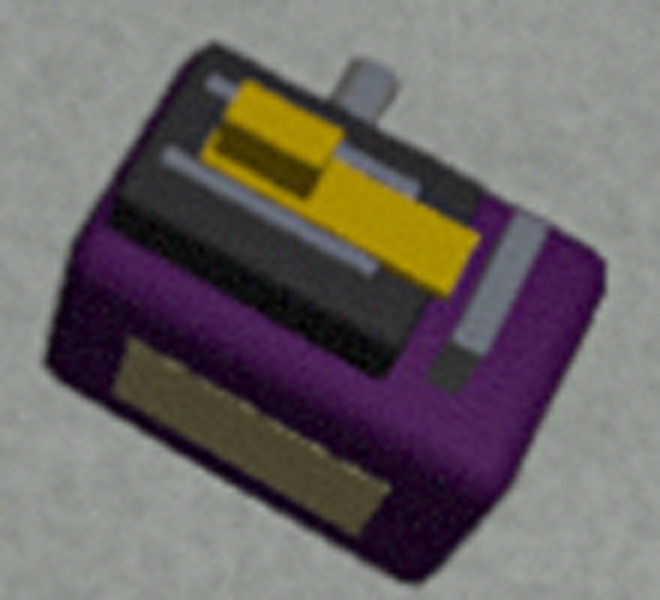

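The crops show the bolt unslid, with its tip just short of the staple. In the top crop the bar tip is at (150,254), the staple at (113,258) and the plunger corners at (163,152), (478,118), (498,322) and (185,355). In the scene crop the fin top corners are (240,82), (345,130), (325,165) and (220,120).

Run:
```python
from h import *
T=dict(np.load("top.npz"));S=dict(np.load("scene.npz"))
def P(c,o,l,z): return np.array([onz(c,(o[0]+(u+.5)/6-.5,o[1]+(v+.5)/6-.5),z) for u,v in l])
A=lambda l,z:P(T,(125,180),l,z); B=lambda l,z:P(S,(315,225),l,z)
def yaw(a,b): d=(b-a)[:2]; return np.degrees(np.arctan2(-d[0],d[1])) # body +y dir
p=A([(163,152),(478,118),(498,322),(185,355)],.136);print("plunger c",p.mean(0),"yaws",yaw(p[1],p[0]),yaw(p[2],p[3]),np.linalg.norm(p[1]-p[0]),np.linalg.norm(p[2]-p[1]))
b=A([(146,218),(154,290),(427,258)],.142);print("bar tip",b[:2].mean(0),"yaw",yaw(b[2],b[1]),np.linalg.norm(b[2]-b[1]))
s=A([(88,180),(125,178),(138,335),(103,340)],.144);print("staple",s.mean(0))
f=A([(391,190),(403,241)],.166);print("fin back end mid",f.mean(0))
f=B([(240,82),(345,130),(325,165),(220,120)],.166);print("S fin c",f.mean(0),"yaw",yaw(f[0],f[1]),np.linalg.norm(f[1]-f[0]))
b=B([(481,237),(446,297)],.142);print("S bar tip",b.mean(0))
s=B([(515,208),(550,230),(483,355),(455,340)],.144);print("S staple",s.mean(0))
```

```text
plunger c [0.53783311 0.17392525 0.136     ] yaws 5.852417908079226 5.829393421821613 0.0961808875827571 0.06195148499110902
bar tip [0.53214454 0.22693547 0.142     ] yaw 6.456513826296605 0.08244802185073669
staple [0.53077887 0.23739443 0.144     ]
fin back end mid [0.5406873  0.14789174 0.166     ]
S fin c [0.5380914  0.16382624 0.166     ] yaw 10.838955893318062 0.03315253498664918
S bar tip [0.53107937 0.22786395 0.142     ]
S staple [0.52935525 0.23903877 0.144     ]
```

Call:
servo_tool([
  {"xyz": [2.5, -2.6, 0], "twist": [0, 0, -3.2], "jaw": 0},
  {"xyz": [5, -5.2, 0], "twist": [0, 0, -6.4], "jaw": 0},
  {"xyz": [7.5, -7.8, 0], "twist": [0, 0, -9.6], "jaw": 0},
  {"xyz": [10, -10.4, 0], "twist": [0, 0, -12.8], "jaw": 0},
  {"xyz": [12.5, -13, 0], "twist": [0, 0, -16], "jaw": 0},
  {"xyz": [15, -15.6, 0], "twist": [0, 0, -19.2], "jaw": 0},
  {"xyz": [17.5, -18.2, 0], "twist": [0, 0, -22.4], "jaw": 0},
  {"xyz": [20, -20.8, 0], "twist": [0, 0, -25.6], "jaw": 0},
  {"xyz": [22.5, -23.4, 0], "twist": [0, 0, -28.8], "jaw": 0},
  {"xyz": [25, -26, 0], "twist": [0, 0, -32], "jaw": 0},
])

```text
time_s: 1.03
tool_pos: [0.3879, -0.2516, 0.4048]
tool_rot: [180.0, 0.0, 56.3]
force: [0.5, -0.1, 0.8]
grip_width: 0.0866
grasp_force: 0.0
```

```bash
cat > go.py <<'E'
import sys,numpy as np
from cell import env
from scipy.spatial.transform import Rotation as Ro
o=env.get_obs();R=Ro.from_euler("xyz",o["tool_rot"],degrees=True)
G=np.array([float(v) for v in sys.argv[1:4]])
tgt=Ro.from_euler("xyz",[180,0,float(sys.argv[4])],degrees=True)
print(o["time_s"],o["tool_pos"],o["tool_rot"],o["force"],o["grip_width"],o["grasp_force"])
print("shift cm",(R.inv().apply(G-o["tool_pos"])*100).round(2),"twist",np.degrees((R.inv()*tgt).as_rotvec()).round(2))
E
python3 go.py .5387 .1638 .40 96
```

```text
1.0333 [ 0.38789081 -0.25164144  0.40475677] [1.79981933e+02 2.44115190e-02 5.63184657e+01] [ 0.47360864 -0.06256099  0.75352212] 0.08657869333228858 0.0
shift cm [ 42.93 -10.49   0.45] twist [ 1.000e-02  3.000e-02 -3.968e+01]
```

Call:
servo_tool([
  {"xyz": [3.8, -0.9, 0], "twist": [0, 0, -4], "jaw": 0},
  {"xyz": [7.6, -1.8, 0], "twist": [0, 0, -8], "jaw": 0},
  {"xyz": [11.4, -2.7, 0], "twist": [0, 0, -12], "jaw": 0},
  {"xyz": [15.2, -3.6, 0], "twist": [0, 0, -16], "jaw": 0},
  {"xyz": [19, -4.5, 0], "twist": [0, 0, -20], "jaw": 0},
  {"xyz": [22.8, -5.4, 0], "twist": [0, 0, -24], "jaw": 0},
  {"xyz": [26.6, -6.5, 0], "twist": [0, 0, -28], "jaw": 0},
  {"xyz": [30.4, -7.4, 0], "twist": [0, 0, -32], "jaw": 0},
  {"xyz": [34.2, -8.4, 0], "twist": [0, 0, -36], "jaw": 0},
  {"xyz": [38, -9.3, 0], "twist": [0, 0, -39.7], "jaw": 0},
])

```text
time_s: 1.87
tool_pos: [0.5221, 0.1159, 0.405]
tool_rot: [180.0, 0.0, 96.0]
force: [0.5, 0.3, -0.2]
grip_width: 0.0874
grasp_force: 0.0
```

```bash
python3 go.py .5387 .1638 .328 96
```

```text
1.8667 [0.52209411 0.11585676 0.40496775] [1.79960443e+02 3.68400284e-02 9.60478766e+01] [ 0.49599997  0.29127569 -0.1531234 ] 0.08741330831717145 0.0
shift cm [4.6  2.15 7.7 ] twist [0.04 0.04 0.05]
```

Call:
servo_tool([
  {"xyz": [2.3, 1.1, 0], "jaw": 0},
  {"xyz": [4.6, 2.15, 0], "jaw": 0},
  {"xyz": [4.6, 2.15, 2], "jaw": 0.3},
  {"xyz": [4.6, 2.15, 4], "jaw": 0.3},
  {"xyz": [4.6, 2.15, 5.5], "jaw": 0.4},
  {"xyz": [4.6, 2.15, 6.5], "jaw": 0.5},
  {"xyz": [4.6, 2.15, 7.3], "jaw": 0.5},
  {"xyz": [4.6, 2.15, 7.7], "jaw": 0.5},
  {"xyz": [4.6, 2.15, 7.7], "jaw": 0.5},
])

```text
validation failed for argument at $.pl...
```

```bash
python3 go.py .5387 .1638 .328 96
python3 - <<'E'
from h import *
a=[]
for n,(x0,y0,x1,y1) in dict(top=(105,160,225,270),scene=(315,190,435,300)).items():
    im=env.read_camera(n)["img"];a.append(cv2.resize(im[y0:y1,x0:x1,::-1],(396,363),interpolation=cv2.INTER_CUBIC))
cv2.imwrite("pics/g1.png",np.hstack(a))
E
```

```text
1.8667 [0.52209411 0.11585676 0.40496775] [1.79960443e+02 3.68400284e-02 9.60478766e+01] [ 0.49599997  0.29127569 -0.1531234 ] 0.08741330831717145 0.0
shift cm [4.6  2.15 7.7 ] twist [0.04 0.04 0.05]
```

View pics/g1.png

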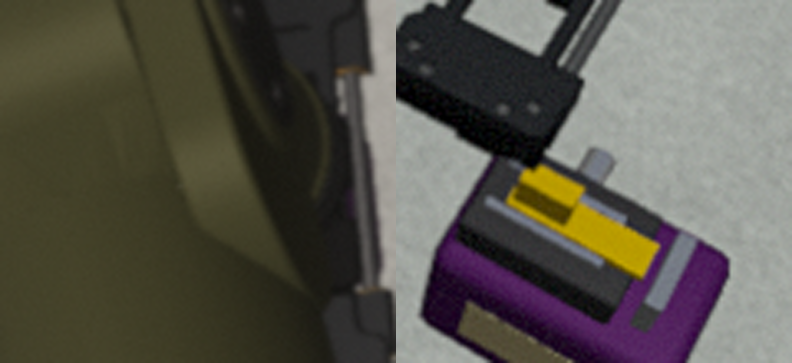

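The move was refused because twist is required. The picture shows the gripper still to the side of the fin, which is at (545,195) in the right half. The top view is blocked by the arm.

Call:
servo_tool([
  {"xyz": [2.3, 1.1, 0], "twist": [0, 0, 0], "jaw": 0},
  {"xyz": [4.6, 2.15, 0], "twist": [0, 0, 0], "jaw": 0},
  {"xyz": [4.6, 2.15, 2], "twist": [0, 0, 0], "jaw": 0.3},
  {"xyz": [4.6, 2.15, 4], "twist": [0, 0, 0], "jaw": 0.3},
  {"xyz": [4.6, 2.15, 5.5], "twist": [0, 0, 0], "jaw": 0.4},
  {"xyz": [4.6, 2.15, 6.5], "twist": [0, 0, 0], "jaw": 0.5},
  {"xyz": [4.6, 2.15, 7.3], "twist": [0, 0, 0], "jaw": 0.5},
  {"xyz": [4.6, 2.15, 7.7], "twist": [0, 0, 0], "jaw": 0.5},
  {"xyz": [4.6, 2.15, 7.7], "twist": [0, 0, 0], "jaw": 0.5},
])

```text
time_s: 2.72
tool_pos: [0.5386, 0.1614, 0.3272]
tool_rot: [-179.9, 0.0, 95.8]
force: [-0.3, -1.3, -0.1]
grip_width: 0.0488
grasp_force: 0.0
```

```bash
python3 go.py .5387 .1638 .328 96
python3 - <<'E'
from h import *
im=env.read_camera("scene")["img"]
cv2.imwrite("pics/g2.png",cv2.resize(im[190:310,305:435,::-1],None,fx=5,fy=5,interpolation=cv2.INTER_CUBIC))
E
```

```text
2.7167 [0.53863908 0.16144853 0.32719527] [-1.79946917e+02  1.96943840e-02  9.58351299e+01] [-0.25763056 -1.27590439 -0.07953563] 0.04882138110629807 0.0
shift cm [ 0.23  0.03 -0.08] twist [-0.05  0.02 -0.16]
```

View pics/g2.png

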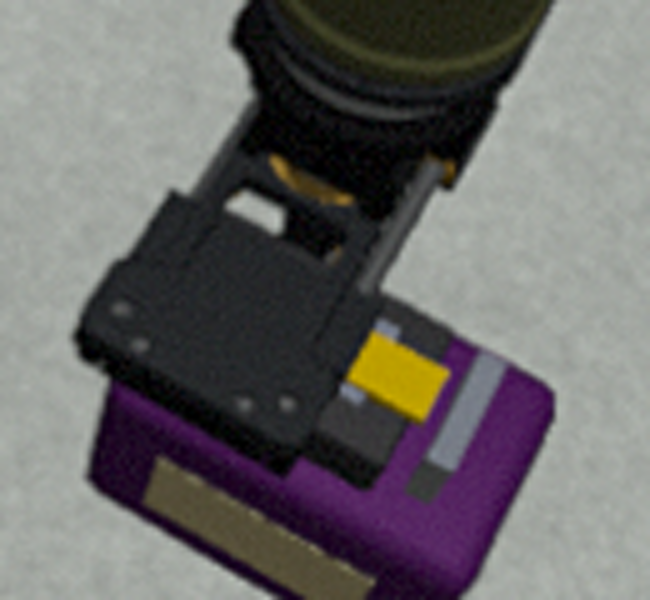

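The gripper is over the fin and the bar tip at (430,390) is free, still short of the staple. Closing.

Call:
servo_tool([
  {"xyz": [0, 0, 0], "twist": [0, 0, 0], "jaw": 0.8},
  {"xyz": [0, 0, 0], "twist": [0, 0, 0], "jaw": 1},
  {"xyz": [0, 0, 0], "twist": [0, 0, 0], "jaw": 1},
  {"xyz": [0, 0, 0], "twist": [0, 0, 0], "jaw": 1},
  {"xyz": [0, 0, 0], "twist": [0, 0, 0], "jaw": 1},
  {"xyz": [0, 0, 0], "twist": [0, 0, 0], "jaw": 1},
], newtons=40)

```text
time_s: 3.27
tool_pos: [0.5386, 0.1619, 0.3279]
tool_rot: [-180.0, 0.0, 95.9]
force: [-0.9, -1.1, 2.4]
grip_width: 0.0136
grasp_force: 40.0
```

Call:
servo_tool([
  {"xyz": [0, 0, 0.3], "twist": [0, 0, 0], "jaw": 1},
  {"xyz": [0, 0, 0.6], "twist": [0, 0, 0], "jaw": 1},
  {"xyz": [0, 0, 0.9], "twist": [0, 0, 0], "jaw": 1},
  {"xyz": [0, 0, 1.2], "twist": [0, 0, 0], "jaw": 1},
  {"xyz": [0, 0, 1.4], "twist": [0, 0, 0], "jaw": 1},
  {"xyz": [0, 0, 1.5], "twist": [0, 0, 0], "jaw": 1},
  {"xyz": [0, 0, 1.5], "twist": [0, 0, 0], "jaw": 1},
  {"xyz": [0, 0, 1.5], "twist": [0, 0, 0], "jaw": 1},
])

```text
time_s: 3.93
tool_pos: [0.5386, 0.1622, 0.3138]
tool_rot: [-180.0, 0.0, 95.9]
force: [-4.3, -1.5, 9.1]
grip_width: 0.0141
grasp_force: 40.0
```

Call:
servo_tool([
  {"xyz": [0.3, 0, 0], "twist": [0, 0, 0], "jaw": 1},
  {"xyz": [0.6, 0, 0], "twist": [0, 0, 0], "jaw": 1},
  {"xyz": [0.9, 0, 0], "twist": [0, 0, 0], "jaw": 1},
  {"xyz": [1.2, 0, 0], "twist": [0, 0, 0], "jaw": 1},
  {"xyz": [1.5, 0, 0], "twist": [0, 0, 0], "jaw": 1},
  {"xyz": [1.8, 0, 0], "twist": [0, 0, 0], "jaw": 1},
  {"xyz": [1.9, 0, 0], "twist": [0, 0, 0], "jaw": 1},
  {"xyz": [1.9, 0, 0], "twist": [0, 0, 0], "jaw": 1},
])

```text
time_s: 4.6
tool_pos: [0.5363, 0.1817, 0.3139]
tool_rot: [-180.0, 0.0, 95.9]
force: [-3.9, -0.1, 9.0]
grip_width: 0.0138
grasp_force: 40.0
```

Call:
servo_tool([
  {"xyz": [0.1, 0, 0], "twist": [0, 0, 0], "jaw": 1},
  {"xyz": [0.2, 0, 0], "twist": [0, 0, 0], "jaw": 1},
  {"xyz": [0.3, 0, 0], "twist": [0, 0, 0], "jaw": 1},
  {"xyz": [0.3, 0, 0], "twist": [0, 0, 0], "jaw": 1},
  {"xyz": [0.3, 0, 0], "twist": [0, 0, 0], "jaw": 1},
])

```text
time_s: 5.02
tool_pos: [0.5361, 0.1842, 0.3138]
tool_rot: [-180.0, 0.0, 95.9]
force: [-4.5, -2.0, 9.3]
grip_width: 0.0136
grasp_force: 40.0
```

Call:
servo_tool([
  {"xyz": [0.1, 0, 0], "twist": [0, 0, 0], "jaw": 1},
  {"xyz": [0.2, 0, 0], "twist": [0, 0, 0], "jaw": 1},
  {"xyz": [0.3, 0, 0], "twist": [0, 0, 0], "jaw": 1},
  {"xyz": [0.3, 0, 0], "twist": [0, 0, 0], "jaw": 1},
  {"xyz": [0.3, 0, 0], "twist": [0, 0, 0], "jaw": 1},
])

```text
time_s: 5.43
tool_pos: [0.5362, 0.185, 0.3134]
tool_rot: [-179.9, 0.3, 95.8]
force: [-4.3, -6.7, 9.1]
grip_width: 0.0137
grasp_force: 40.0
```

At the stop. I'll push a little more to confirm, then open, drawing the jaw apart before lifting.

Call:
servo_tool([
  {"xyz": [0.1, 0, 0], "twist": [0, 0, 0], "jaw": 1},
  {"xyz": [0.2, 0, 0], "twist": [0, 0, 0], "jaw": 1},
  {"xyz": [0.2, 0, 0], "twist": [0, 0, 0], "jaw": 1},
  {"xyz": [0.2, 0, 0], "twist": [0, 0, 0], "jaw": 1},
])

```text
time_s: 5.77
tool_pos: [0.5363, 0.1855, 0.3131]
tool_rot: [-179.9, 0.4, 95.7]
force: [-4.8, -9.4, 9.0]
grip_width: 0.0136
grasp_force: 40.0
```

Call:
servo_tool([
  {"xyz": [0, 0, -0.2], "twist": [0, 0, 0], "jaw": 1},
  {"xyz": [0, 0, -0.4], "twist": [0, 0, 0], "jaw": 1},
  {"xyz": [0, 0, -0.4], "twist": [0, 0, 0], "jaw": 1},
  {"xyz": [0, 0, -0.4], "twist": [0, 0, 0], "jaw": 1},
])

```text
time_s: 6.1
tool_pos: [0.5362, 0.1855, 0.3171]
tool_rot: [-179.9, 0.4, 95.7]
force: [-3.6, -10.0, 8.2]
grip_width: 0.014
grasp_force: 40.0
```

Call:
servo_tool([
  {"xyz": [0, 0, 0], "twist": [0, 0, 0], "jaw": 0.6},
  {"xyz": [0, 0, 0], "twist": [0, 0, 0], "jaw": 0.5},
  {"xyz": [0, 0, 0], "twist": [0, 0, 0], "jaw": 0.5},
  {"xyz": [0, 0, 0], "twist": [0, 0, 0], "jaw": 0.5},
  {"xyz": [0, 0, -1], "twist": [0, 0, 0], "jaw": 0.5},
  {"xyz": [0, 0, -3], "twist": [0, 0, 0], "jaw": 0.5},
  {"xyz": [0, 0, -6], "twist": [0, 0, 0], "jaw": 0.5},
  {"xyz": [-4, 0, -9], "twist": [0, 0, 0], "jaw": 0.5},
  {"xyz": [-8, 0, -9], "twist": [0, 0, 0], "jaw": 0.5},
  {"xyz": [-12, 0, -9], "twist": [0, 0, 0], "jaw": 0.5},
])

```text
time_s: 6.93
tool_pos: [0.5482, 0.0738, 0.4102]
tool_rot: [179.7, 0.0, 96.1]
force: [0.8, -0.1, -1.3]
grip_width: 0.0436
grasp_force: 0.0
```

Run:
```python
from h import *
c=env.read_camera("scene");im=c["img"];print(env.get_obs()["force"],env.get_obs()["grip_width"])
cv2.imwrite("pics/g3.png",cv2.resize(im[210:330,305:435,::-1],None,fx=5,fy=5,interpolation=cv2.INTER_CUBIC))
```

```text
[ 1.28321879 -8.88580959 -1.1568337 ] 0.04332080804334977
```

View pics/g3.png

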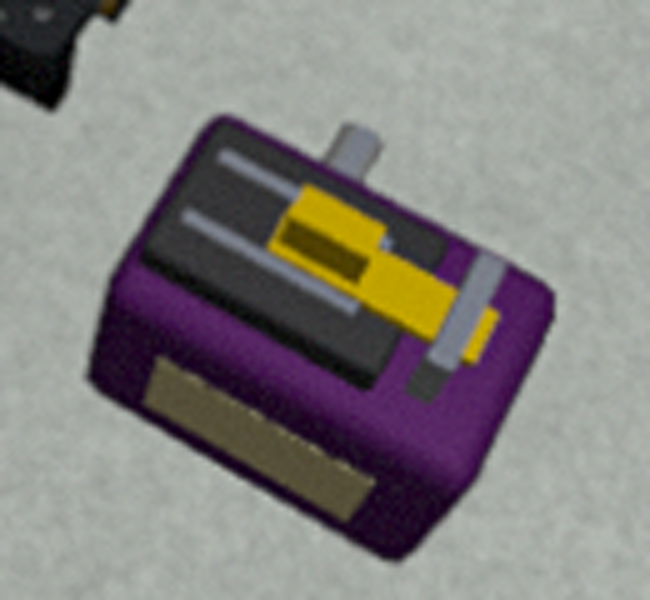

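The picture shows the bar through the staple, with its tip at (487,337), and the plunger held low. I'll check the tip against the fully-home position.

Run:
```python
from h import *
c=env.read_camera("scene");P=lambda u,v,z:onz(c,(305+(u+.5)/5-.5,210+(v+.5)/5-.5),z)
t=(P(500,312,.132)+P(475,362,.132))/2
s=np.mean([P(477,246,.144),P(507,260,.144),P(455,372,.144),P(428,357,.144)],0)
f=np.mean([P(306,184,.156),P(388,228,.156),P(368,258,.156),P(287,216,.156)],0)
u=np.array([-.1045,.9945,0])
print("tip-staple (home 11mm)",(t-s)@u,"staple-fin (home 53mm)",(s-f)@u, env.get_obs()["joint_velocities"].round(2) if hasattr(env.get_obs()["joint_velocities"],"round") else "")
```

```text
tip-staple (home 11mm) 0.011336872869030597 staple-fin (home 53mm) 0.05290393899359488 [-3.14  0.77 -4.65  0.95 -3.45 -0.68 -3.92]
```

Fully home.

```bash
python3 -c "
from cell import env
print(env.sign_off())"
```

```text
the job is handed in; nothing more can be done
None
```

The purple dispenser is locked: the plunger is held down with the yellow bolt fully home under the staple (bar tip measured 11.3 mm past the staple's centre, 11 mm expected). The orange dispenser was not touched, and the job was handed in at about 7 s.

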